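# Make up a travel kit and a stationery kit

## Task

Make up two kits from the stock along the front of the desk: the travel kit in the blue tray gets the white charger and the black USB stick, and the stationery kit in the orange tray gets the eraser, the tape roll and, standing upright in its middle pocket, the glue stick. One thing to a pocket (which of the other pockets does not matter), flat on its floor and the same way up as found, set down gently rather than dropped. Leave the grey tin and the black lens cap where they are.

Things in the scene. Friction and masses are not known exactly. Their poses are not given: they have to be found in the camera images.
- blue_tray: Shallow blue plastic organiser tray with 2 pockets, 106 x 145 x 26 mm (x, y, z). Walls and dividers 3 mm thick; their rims are 26 mm and the solid pocket floors 14 mm above the tray's underside (pockets 12 mm deep). Pockets are 100 mm long inside along the tray's x. Fixed to the desk. Origin: centre of its underside, z up; the pockets lie in a row along its y axis, both 68 mm wide inside along y and centred at y = -35.5 and +35.5 mm (x = 0).
- orange_tray: Shallow orange plastic organiser tray with 3 pockets, 106 x 196 x 26 mm (x, y, z). Walls and dividers 3 mm thick; their rims are 26 mm and the solid pocket floors 14 mm above the tray's underside (pockets 12 mm deep). Pockets are 100 mm long inside along the tray's x. Fixed to the desk. Origin: centre of its underside, z up; the pockets lie in a row along its y axis, centred at y = -61, 0 and +61 mm (x = 0); along y the outer two are 68 mm wide inside, the middle one 48 mm.
- glue_stick: White glue stick standing upright on its foot, diameter 22 mm, 90 mm tall. Origin: centre of its underside, z up along the stick. Loose, about 40 g.
- charger: Small white cube-shaped USB charger in the row of stock near the front edge of the desk (similar white plugs lie farther back among the cables; they belong to the room), 28 x 28 x 27 mm. Origin: centre of its underside, z up. Loose, about 40 g.
- usb_stick: Black USB stick with a silver plug, lying flat, 17 x 48 x 9 mm (x, y, z): its length is along its y axis. Origin: centre of its underside, z up. Loose, about 20 g.
- eraser: White eraser in a blue card sleeve, lying flat, 21 x 44 x 13 mm (x, y, z): its length is along its y axis. Origin: centre of its underside, z up. Loose, about 25 g.
- tape_roll: Roll of tan tape lying flat, outer diameter 51 mm, 18 mm high, with a hole of 18 mm. Origin: centre of its underside, z up along the roll's axis. Loose, about 40 g.
- coin_tin: Round grey tin, closed, diameter 64 mm, 21 mm high; not part of either kit, stays where it is. Origin: centre of its underside, z up. Loose.
- lens_cap: Round flat black lens cap, diameter 62 mm, 8 mm high; not part of either kit, stays where it is. Origin: centre of its underside, z up. Loose.
Not all that is in view belongs to the job. Leave any green or purple look-alike of the tape_roll alone.

How it is judged:
By the outcome, as a careful person would: the job done as asked, in the order asked, and still so for the second after the job is handed in, with the robot touching nothing.
It also fails if it takes over 131 s, if anything falls off the work surface, if the arm or the gripper's body presses on something with over 40 N, if the wrist force passes 120 N, or if a joint passes its speed limit or range.

## Robot

A 6-joint arm with a two-finger parallel gripper is mounted at the origin on a cart in front of the work surface, level with it; the furniture and walls round the work are solid. World frame = base frame: x ahead of the robot, y to its left, z up, the work surface at z = 0. Lengths are in m, angles in rad, forces in N, time in s.
With the tool pointing down it reaches from about 0.425 to 0.95 m from the base axis. Payload 3.5 kg.
Tool frame: the origin (TCP) lies on the centre line of the jaws, within the pads' length; the fingertips stand 14 mm ahead of it and the grasp point (between the pads) lies 5 mm behind it (ctrl.tip_reach is the distance from the TCP to the fingertips, in m); z points along the fingers, y is the line along which they close (so a half turn about z gives the same grasp; the last joint's range is limited). The gripper opens to 85 mm and grips with 20 to 120 N. Pads are 22 mm wide; open, the fingers measure 114 mm over their backs; the gripper's body (76 mm by 85 mm) begins 54 mm behind the grasp point. The pads swing forward as they close: fully open they stand 13 mm farther back than shut.
Start: joints at [0.984, 0.286, 1.577, -0, 1.279, -0.15], TCP at [0.286, 0.612, 0.245] pointing down, gripper open.
Joint ranges: [-2.77, 2.77], [-0.9, 2.22], [0.21, 2.48], [-1.53, 4.67], [0.24, 2.81], [-2.84, 2.84]. Speed limits (rad/s): [2.79, 2.79, 3.14, 3.14, 3.14, 3.14].

## Interface

Orientations are given as a unit quaternion [x, y, z, w].
In Python, from plant import get_state, imaging, workorder, ctrl gives the robot as it stands. The module is installed in compiled form; this text tells all that it offers.
- The arm moves only by the shell command python3 -m jog 'ROWS' [FORCE]. ROWS is JSON, a list of rows, each a list of 7 numbers: the closure, from 0 (fully open) to 1 (shut), then the shift along the tool's x, y, z in mm, then the turn, a rotation vector about the tool's x, y, z in rad. In form: [[gripper, tx, ty, tz, ax, ay, az], ...]. A call has 1 to 12 rows; each row is the pose to reach, as a shift and turn from the pose commanded when the call began, along the tool's axes at that moment; what a row does not reach only later rows make up. A row lasts 1/10 s, in which the tool goes at most 50 mm and 8.59 degrees, less where a joint would pass 70% of its speed; a pose out of reach is approached as far as the arm can. A call with a gripper value outside its range is refused whole. The fingers move at their own pace and stop on an object; FORCE is the grip in N (left out, the last holds). Time passes only in rows, so rows that repeat a pose let the fingers close. It gives the time, the measured TCP pose, the force, the opening and the grip force at its end, in the units of the state.
- get_state(): the state, without advancing time (a new reading comes with each control period).
- imaging.read_camera(name): name is "scene" or "top" or "wrist"; returns a dict with "image" (384x512x3 uint8, blue, green, red), "fx", "fy", "cx", "cy" (pixels), "R" (3x3) and "t" (3): a world point X has camera coordinates R X + t; the wrist camera has in their place "tool_from_camera" (4x4, takes a point from camera to tool coordinates, whose origin is the TCP and whose axes are the flange's). Camera axes: x right, y down, z forward; pixel columns grow to the right and rows downward; lengths in m; the calibration is good to about 2 mm. A picture is of the moment at which its call begins: read the wrist's pose just before it. There is no depth.
- workorder.sign_off(): hands the job in; it is judged then, once.
The state is a dict: "time": time; "qpos": joint angles; "dq": joint speeds; "joint_efforts": joint torques, N m; "eef_pos": TCP position; "tcp_rot": TCP orientation; "contact_force": force on the tool from outside, world axes, zero at the start; "wrist_torque": the same for the moment, N m; "opening": opening from 0.0 (shut) to 1.0 (fully open); "finger_force": force on a finger pad.
Only numpy, scipy, OpenCV 4.12 (cv2) and the standard library are available. Lean on these libraries where they do the work, as an engineer would, in place of code of your own. Each camera call takes 0.05 s, during which the arm holds its last target. There are 200 camera calls.

## Working session

There is one attempt and no reset: what is moved stays moved. The work goes in short steps, Python scripts to look and compute and a shell command to move; the robot and the scene stay as the last step left them, time stands still between calls to the robot, and variables do not carry over. Pictures are saved under pics/ and viewed, at most 16 in all, crops included, and the job is handed in when it is done.

```bash
mkdir -p pics; ls
python3 - <<'E'
from plant import get_state, imaging, workorder, ctrl
import cv2
s=get_state();print(s,ctrl.tip_reach)
for n in("scene","top"):
    c=imaging.read_camera(n);cv2.imwrite(f"pics/{n}0.png",c["image"]);print(n,c["fx"],c["cx"],c["cy"],c["R"],c["t"])
E
```

```text
pics
{'time': 0.0, 'qpos': array([ 9.83990708e-01,  2.87212899e-01,  1.57819760e+00,  6.18926316e-06,
        1.27856739e+00, -1.49966533e-01]), 'dq': array([-0.00093078, -0.00085957,  0.00028597,  0.00080945, -0.00175628,
       -0.00108453]), 'joint_efforts': array([-1.71720940e-04, -4.05977619e+01, -2.92630237e+01, -6.41559927e-05,
        5.81781613e-03,  1.03426319e-05]), 'eef_pos': array([0.28517875, 0.61110942, 0.24390448]), 'tcp_rot': array([ 2.16687707e-01,  9.76240245e-01, -1.11153958e-03, -4.32238132e-04]), 'contact_force': array([-0.5814856 , -0.11182219, -0.69992434]), 'wrist_torque': array([-0.0027568 , -0.03483383,  0.02420158]), 'finger_force': 0.0, 'opening': 0.9955457254971997} 0.014
scene 480.2188419401431 259.508152619265 192.24401155641485 [[ 0.36491706 -0.93103877 -0.00153402]
 [-0.46859766 -0.18224081 -0.86440993]
 [ 0.80451959  0.31615677 -0.50278537]] [-0.22758037  0.26255803  1.04277635]
top 374.3033707045419 256.0533685688707 189.7108874998016 [[ 0.00875658 -0.99979842 -0.01806749]
 [-0.99644194 -0.00720969 -0.08397314]
 [ 0.08382595  0.01873853 -0.99630421]] [-0.03888352  0.46934583  0.92850194]
```

View pics/scene0.png

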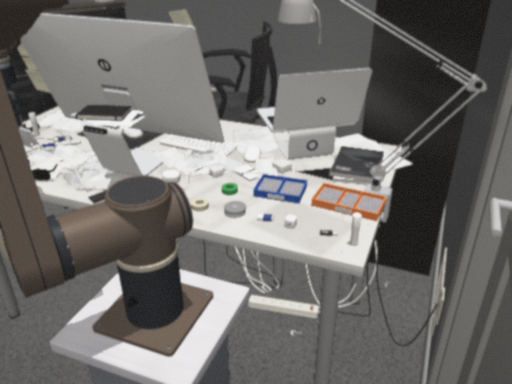

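View pics/top0.png

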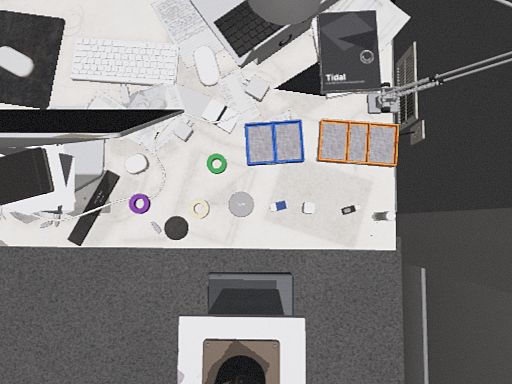

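The top view shows, left to right along the front: lens cap (176,228), tan tape (200,209), tin (241,204), eraser (279,206), charger (309,208), USB (349,210) and glue stick (380,216). The blue tray is at (274,143), the orange tray at (358,143). The purple (139,204) and green (216,163) rings are decoys.

White charger candidates: (309,208), (183,130), (215,110) and (256,87). Only (309,208) is in the front row; the others lie among the cables. I'll confirm it in a crop.

```bash
cat > h.py <<'E'
import numpy as np, cv2
from scipy.spatial.transform import Rotation as Ro
from plant import get_state, imaging, ctrl
def cam(n):
    s=get_state(); c=imaging.read_camera(n)
    if n=="wrist":
        T=np.eye(4);T[:3,:3]=Ro.from_quat(s["tcp_rot"]).as_matrix();T[:3,3]=s["eef_pos"]
        W=T@np.array(c["tool_from_camera"]);R=W[:3,:3].T;c["R"]=R;c["t"]=-R@W[:3,3]
    c["R"]=np.array(c["R"]);c["t"]=np.array(c["t"]);return c
def ray(c,u,v,z):
    d=c["R"].T@np.array([(u-c["cx"])/c["fx"],(v-c["cy"])/c["fy"],1]);o=-c["R"].T@c["t"]
    return (o+d*(z-o[2])/d[2])[:2]
def px(c,p):
    q=c["R"]@np.array(p)+c["t"];return q[:2]/q[2]*[c["fx"],c["fy"]]+[c["cx"],c["cy"]]
def go(x,y,z,yaw):
    """shift (tool axes, mm) and turn about tool z to reach x,y,z with the closing line at world angle yaw (deg)"""
    s=get_state();R=Ro.from_quat(s["tcp_rot"]).as_matrix()
    d=R.T@(np.array([x,y,z])-s["eef_pos"])*1000
    cur=np.degrees(np.arctan2(R[1,1],R[0,1]));dy=(yaw-cur+90)%180-90
    # level the tool as well
    Rt=Ro.from_euler('z',dy,degrees=True).as_matrix()@np.column_stack([[R[1,1],-R[0,1],0],[R[0,1],R[1,1],0],[0,0,-1]])
    # columns: x = y x z
    Rt[:,0]=np.cross(Rt[:,1],Rt[:,2]); 
    for i in range(3):Rt[:,i]/=np.linalg.norm(Rt[:,i])
    rv=Ro.from_matrix(R.T@Rt).as_rotvec()
    print("shift",d.round(1),"turn",rv.round(3),"yaw now",cur.round(1),"q6",s["qpos"][5].round(2),"at",s["eef_pos"].round(4))
def comps(c,mask,z,amin=20,roi=None):
    """components of a mask -> min-area rectangles on the plane z"""
    out=[]
    for k in cv2.findContours(mask.astype(np.uint8),cv2.RETR_EXTERNAL,cv2.CHAIN_APPROX_NONE)[0]:
        if cv2.contourArea(k)<amin: continue
        P=np.array([ray(c,*p[0],z) for p in k],np.float32)
        m=k[:,0].mean(0)
        if roi and not(roi[0]<m[0]<roi[2] and roi[1]<m[1]<roi[3]):continue
        (x,y),(w,h),a=cv2.minAreaRect(P*1000); 
        if w<h: w,h,a=h,w,a+90
        out.append((m.round(),round(x),round(y),round(w),round(h),round(a)))   # mm, a = angle of the long side
    return out
E
python3 - <<'E'
from h import *
c=cam("top");im=c["image"];hsv=cv2.cvtColor(im,cv2.COLOR_BGR2HSV)
H,S,V=[hsv[...,i].astype(int) for i in range(3)]
roi=(225,110,400,185)
print("blue",comps(c,(abs(H-110)<15)&(S>120)&(V>60),.026,80,roi))
print("orange",comps(c,(H<18)&(S>140)&(V>120),.026,80,roi))
for n,u,v,z in[("lens",176,228,.008),("tape",200,209,.018),("tin",241,204,.021),("eraser",279,206,.013),("charger",309,208,.027),("usb",349,210,.009),("glue",378,216,.05)]:
    print(n,ray(c,u,v,z).round(3))
cv2.imwrite("pics/crop1.png",cv2.resize(im[180:245,165:400],None,fx=3.4,fy=3.4,interpolation=cv2.INTER_CUBIC))
E
```

```text
blue [(array([274., 142.]), 591, -80, 144, 109, 94)]
orange [(array([365., 142.]), 592, -292, 199, 107, 86)]
lens [0.371 0.168]
tape [0.42  0.106]
tin [0.433 0.002]
eraser [ 0.429 -0.094]
charger [ 0.424 -0.168]
usb [ 0.421 -0.271]
glue [ 0.405 -0.332]
```

View pics/crop1.png

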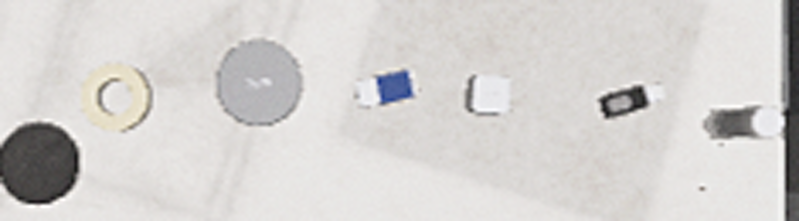

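The crop confirms the charger as the white cube at crop (488,95), alone in the front row. The eraser is at crop (388,88), the USB at (630,100) with its plug to the right, and the glue stick is near the right edge at (745,123).

Run:
```python
from h import *
go(.41,.25,.33,90);go(.424,-.17,.2,90);go(.424,-.17,.2,0)
```

```text
shift [-265.8 -274.7  -85.3] turn [-0.002 -0.001 -0.437] yaw now 65.0 q6 -0.15 at [0.2852 0.6112 0.2442]
shift [-456.2 -649.1   45.3] turn [-0.002 -0.001 -0.437] yaw now 65.0 q6 -0.15 at [0.2852 0.6112 0.2442]
shift [-456.2 -649.1   45.3] turn [-2.000e-03  1.000e-03  1.134e+00] yaw now 65.0 q6 -0.15 at [0.2852 0.6112 0.2442]
```

```bash
python3 -m jog '[[0,-30,-30,-50,0,0,-0.05],[0,-60,-60,-85,0,0,-0.1],[0,-95,-95,-85,0,0,-0.2],[0,-130,-130,-85,0,0,-0.25],[0,-165,-165,-85,0,0,-0.35],[0,-200,-200,-85,0,0,-0.437],[0,-235,-240,-85,0,0,-0.437],[0,-265,-275,-85,0,0,-0.437],[0,-265,-275,-85,0,0,-0.437],[0,-265,-275,-85,0,0,-0.437]]'; python3 -c "
from h import *
go(.424,-.17,.2,90)"
```

```text
time: 1.15
eef_pos: [0.4097, 0.2489, 0.3302]
tcp_rot: [0.002, 1.0, 0.0, -0.0]
contact_force: [0.1, 0.5, -1.2]
opening: 1.001
finger_force: 0.0
shift [ -15.8 -418.9  130.1] turn [ 0.    -0.    -0.004] yaw now 89.8 q6 -1.23 at [0.4097 0.2489 0.3302]
```

```bash
python3 -m jog '[[0,-2,-45,15,0,0,0],[0,-4,-90,30,0,0,0],[0,-6,-135,45,0,0,0],[0,-8,-180,60,0,0,0],[0,-10,-225,75,0,0,0],[0,-11,-270,90,0,0,0],[0,-12,-315,105,0,0,0],[0,-14,-360,118,0,0,0],[0,-16,-405,130,0,0,0],[0,-16,-419,130,0,0,0],[0,-16,-419,130,0,0,0]]'
python3 - <<'E'
from h import *
c=cam("wrist");cv2.imwrite("pics/w1.png",c["image"]);print(c["tool_from_camera"],c["fx"])
for u,v in((256,192),(0,0),(511,383)):print(ray(c,u,v,0))
E
```

```text
time: 2.25
eef_pos: [0.426, -0.169, 0.2]
tcp_rot: [0.001, 1.0, 0.001, -0.0]
contact_force: [-0.3, -0.0, 0.2]
opening: 0.999
finger_force: 0.0
[[ 9.95919497e-04 -9.55286428e-01 -2.95680315e-01  7.62089623e-02]
 [ 9.99999229e-01  7.32048149e-04  1.00312078e-03 -8.38527917e-04]
 [-7.41815436e-04 -2.95681086e-01  9.55286420e-01 -1.29781275e-01]
 [ 0.00000000e+00  0.00000000e+00  0.00000000e+00  1.00000000e+00]] 341.81986038270315
[ 0.44957294 -0.16796057]
[ 0.27721101 -0.38780547]
[0.69334493 0.14337292]
```

View pics/w1.png

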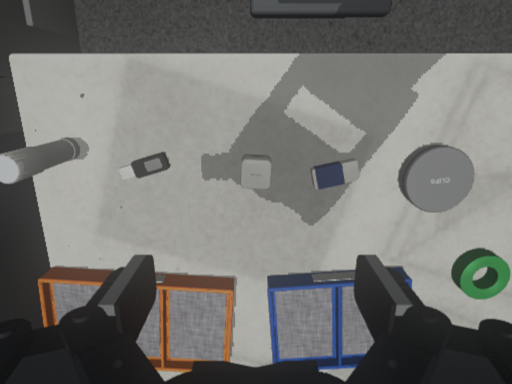

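The wrist view shows the charger at (256,172), the USB at (146,166) with its plug left-down, the eraser at (335,174), the glue foot at about (80,150) with its top at (10,168), and the tin at (437,179). I'll enlarge these to get exact corners.

Run:
```python
import cv2,numpy as np
im=cv2.imread("pics/w1.png")
def cr(x,y,w,h,f):return cv2.resize(im[y:y+h,x:x+w],None,fx=f,fy=f,interpolation=cv2.INTER_CUBIC)
a=np.vstack([np.hstack([cr(231,145,50,50,6),cr(110,140,80,50,6)]),np.hstack([cr(305,150,60,50,6),cr(50,130,70,50,6)])])
cv2.imwrite("pics/w1c.png",a);print(a.shape)
```

```text
(600, 780, 3)
```

View pics/w1c.png

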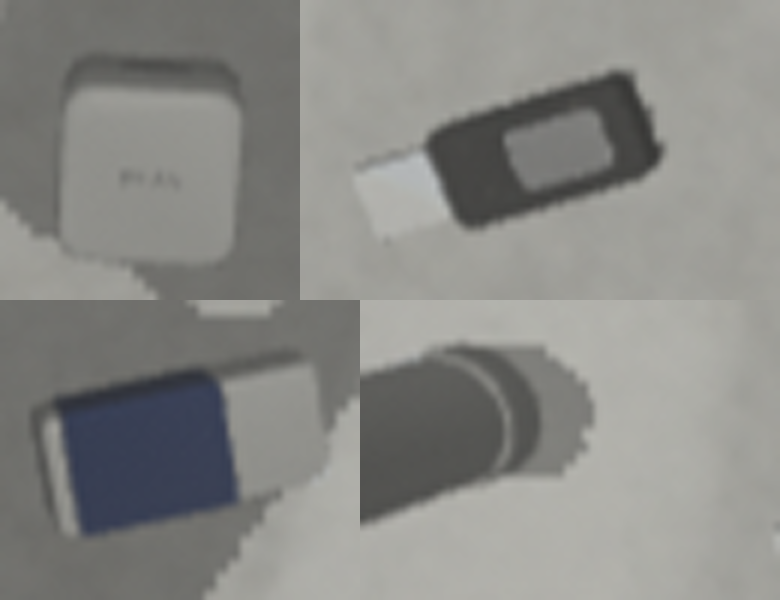

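```bash
cat > m1.py <<'E'
from h import *
c=cam("wrist")
def f(pts,off,org,z,n):
    P=np.array([ray(c,(x-off[0])/6+org[0],(y-off[1])/6+org[1],z) for x,y in pts])
    m=P.mean(0);print(n,"centre",m.round(4),"edges mm",[(round(float(np.hypot(*d))*1000,1),round(float(np.degrees(np.arctan2(d[1],d[0]))%180),1)) for d in (np.roll(P,-1,0)-P)])
f([(67,87),(243,95),(235,265),(60,257)],(0,0),(231,145),.027,"charger")
f([(355,175),(625,72),(655,155),(378,240)],(300,0),(110,140),.009,"usb")
f([(52,412),(308,362),(328,487),(72,537)],(0,300),(305,150),.013,"eraser")
f([(475,410)]*2,(360,300),(50,130),0,"glue")
hsv=cv2.cvtColor(c["image"],cv2.COLOR_BGR2HSV);H,S,V=[hsv[...,i].astype(int) for i in range(3)]
go(.424,-.17,.1,90)
E
python3 m1.py
```

```text
charger centre [ 0.4249 -0.1668] edges mm [(26.4, 87.4), (26.6, 178.2), (27.0, 87.3), (26.6, 177.1)]
usb centre [ 0.4219 -0.2746] edges mm [(47.5, 110.5), (13.9, 15.7), (47.9, 107.1), (11.0, 12.9)]
eraser centre [ 0.4289 -0.0899] edges mm [(40.6, 101.4), (20.9, 13.9), (41.4, 101.7), (21.1, 11.8)]
glue centre [ 0.4056 -0.3481] edges mm [(0.0, 0.0), (0.0, 0.0)]
shift [  2.   -2.8 100.5] turn [0.001 0.    0.001] yaw now 90.1 q6 -2.17 at [ 0.426  -0.1673  0.2005]
```

```bash
python3 -m jog '[[0.4,1,0,40,0,0,0.05],[0.4,1,0,80,0,0,0.05],[0.4,1,0,120,0,0,0.05],[0.4,1,0,150,0,0,0.05],[0.4,1,0,150,0,0,0.05]]' 30;  python3 -c "
from h import *
go(.425,-.167,.017,87)"
```

```text
time: 2.85
eef_pos: [0.4218, -0.1647, 0.0467]
tcp_rot: [0.023, 1.0, 0.003, -0.004]
contact_force: [-0.0, 1.1, -0.4]
opening: 0.599
finger_force: 0.0
shift [-3.6 -2.3 29.7] turn [ 0.005 -0.008  0.005] yaw now 87.3 q6 -2.12 at [ 0.4218 -0.1647  0.0467]
```

```bash
python3 -m jog '[[0.4,-2,-1.5,15,0,0,0],[0.4,-2,-1.5,29,0,0,0],[0.4,-2,-1.5,29,0,0,0],[1,-2,-1.5,29,0,0,0],[1,-2,-1.5,29,0,0,0],[1,-2,-1.5,29,0,0,0],[1,-2,-1.5,29,0,0,0],[1,-2,-1.5,29,0,0,0]]' 30;  python3 -c "
from h import *
go(.425,-.167,.017,87)"
```

```text
time: 3.65
eef_pos: [0.4278, -0.1708, 0.0233]
tcp_rot: [0.025, 1.0, -0.0, 0.002]
contact_force: [0.4, 1.9, 8.7]
opening: 0.321
finger_force: 30.8
shift [3.  3.6 6.3] turn [-0.001  0.003  0.002] yaw now 87.1 q6 -2.12 at [ 0.4278 -0.1708  0.0233]
```

```bash
python3 -m jog '[[1,0,0,-20,0,0,0],[1,0,0,-50,0,0,0],[1,0,0,-80,0,0,0],[1,0,0,-80,0,0,0],[1,0,0,-80,0,0,0]]' 30;  python3 -c "
from h import *
go(.5885,-.0446,.1,94);go(.5935,-.1154,.1,94)"
```

```text
time: 4.15
eef_pos: [0.4266, -0.1705, 0.102]
tcp_rot: [0.025, 1.0, -0.001, 0.001]
contact_force: [-0.4, -0.2, -0.6]
opening: 0.32
finger_force: 29.9
shift [-155.4  133.8    2.2] turn [-0.001  0.002 -0.12 ] yaw now 87.1 q6 -2.12 at [ 0.4266 -0.1705  0.102 ]
shift [-164.    63.3    2.2] turn [-0.001  0.002 -0.12 ] yaw now 87.1 q6 -2.12 at [ 0.4266 -0.1705  0.102 ]
```

```bash
python3 -m jog '[[1,-40,30,0,0,0,-0.03],[1,-80,65,0,0,0,-0.06],[1,-120,100,0,0,0,-0.12],[1,-155,134,0,0,0,-0.12],[1,-155,134,0,0,0,-0.12],[1,-155,134,0,0,0,-0.12],[1,-155,134,0,0,0,-0.12]]' 30;  python3 - <<'E'
from h import *
go(.5885,-.0446,.045,94)
c=cam("wrist");cv2.imwrite("pics/w2.png",c["image"])
E
```

```text
time: 4.85
eef_pos: [0.586, -0.0444, 0.0995]
tcp_rot: [-0.035, 0.999, 0.0, -0.002]
contact_force: [-0.3, 0.4, -0.2]
opening: 0.319
finger_force: 29.9
shift [-2.6 -0.5 54.5] turn [ 0.001 -0.004  0.   ] yaw now 94.0 q6 -1.89 at [ 0.586  -0.0444  0.0995]
```

View pics/w2.png

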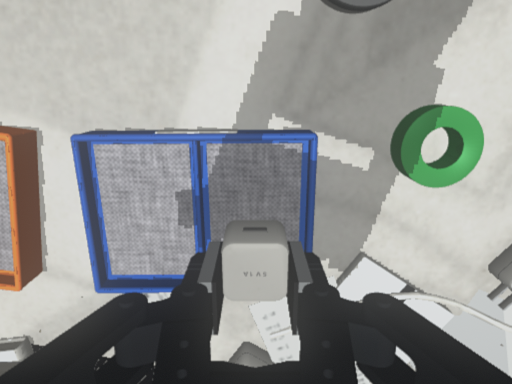

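The charger is held squarely over the right pocket. The blue tray's front rim runs (73,135)–(317,131), its divider top is at about (200,140) and its left back corner at (97,292). I'll check the tray position from these.

Run:
```python
from h import *
c=cam("wrist")
P={k:ray(c,*p,.026) for k,p in dict(fl=(73,136),fr=(317,132),bl=(97,292)).items()}
print(P)
d=P["fr"]-P["fl"];u=d/np.linalg.norm(d);x=np.array([u[1],-u[0]]);print(np.linalg.norm(d),np.degrees(np.arctan2(u[1],u[0])))
ctr=(P["fl"]+P["fr"])/2+x*.053;print(ctr,ctr+u*.0355,ctr-u*.0355)
print(ray(c,19,131,.026),ray(c,19,284,.026))
```

```text
{'fl': array([ 0.54433354, -0.15614216]), 'fr': array([ 0.5318859 , -0.01212571]), 'bl': array([ 0.65008943, -0.14880743])}
0.1445533775561233 94.93991675472151
[ 0.59091286 -0.07957005] [ 0.58785592 -0.04420191] [ 0.5939698  -0.11493819]
[ 0.5436011  -0.18765453] [ 0.64748229 -0.20112018]
```

```bash
python3 -m jog '[[1,-1,0,20,0,0,0],[1,-1,0,40,0,0,0],[1,-1,0,52,0,0,0],[1,-1,0,57,0,0,0],[1,-1,0,60,0,0,0],[1,-1,0,60,0,0,0],[1,-1,0,60,0,0,0]]' 30
```

```text
time: 5.65
eef_pos: [0.5894, -0.0443, 0.0422]
tcp_rot: [-0.035, 0.999, -0.0, 0.001]
contact_force: [-0.1, -1.1, 0.1]
opening: 0.318
finger_force: 29.9
```

```bash
python3 -m jog '[[1,0,0,1.5,0,0,0],[1,0,0,3,0,0,0],[1,0,0,4,0,0,0],[1,0,0,4,0,0,0],[1,0,0,4,0,0,0]]' 30
```

```text
time: 6.15
eef_pos: [0.5889, -0.044, 0.0374]
tcp_rot: [-0.035, 0.999, -0.0, 0.0]
contact_force: [0.6, -0.6, -0.8]
opening: 0.319
finger_force: 29.9
```

```bash
python3 -m jog '[[1,0,0,1,0,0,0],[1,0,0,2,0,0,0],[1,0,0,2,0,0,0],[1,0,0,2,0,0,0]]' 30
```

```text
time: 6.55
eef_pos: [0.5889, -0.044, 0.0373]
tcp_rot: [-0.035, 0.999, 0.0, -0.001]
contact_force: [-4.8, 1.1, 10.2]
opening: 0.325
finger_force: 31.2
```

```bash
python3 -m jog '[[0.6,0,0,-1,0,0,0],[0.6,0,0,-1,0,0,0],[0.6,0,0,-1,0,0,0],[0.6,0,0,-10,0,0,0],[0.6,0,0,-40,0,0,0],[0.6,0,0,-80,0,0,0],[0.6,0,0,-100,0,0,0],[0.6,0,0,-100,0,0,0],[0.6,0,0,-100,0,0,0]]' 30;  python3 - <<'E'
from h import *
go(.422,-.2746,.10,17)
c=cam("wrist");im=c["image"]
cv2.imwrite("pics/w3.png",cv2.resize(im[60:300,60:380],None,fx=1.6,fy=1.6))
E
```

```text
time: 7.45
eef_pos: [0.5888, -0.0441, 0.1356]
tcp_rot: [-0.035, 0.999, -0.0, 0.0]
contact_force: [-0.4, -0.0, 0.3]
opening: 0.401
finger_force: 0.0
shift [ 182.6 -218.3   35.5] turn [0.000e+00 1.000e-03 1.344e+00] yaw now 94.0 q6 -1.89 at [ 0.5888 -0.0441  0.1356]
```

View pics/w3.png

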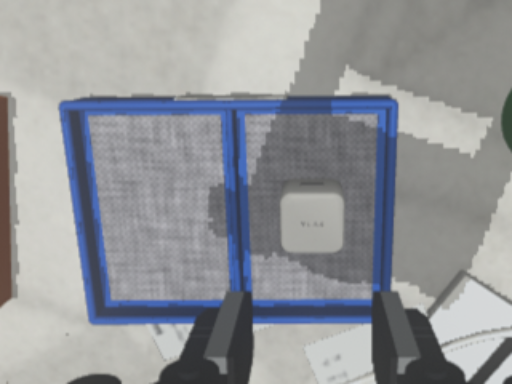

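The charger sits flat in the right blue pocket. USB next.

```bash
python3 -m jog '[[0.4,20,-24,0,0,0,0.14],[0.4,40,-48,0,0,0,0.28],[0.4,60,-72,0,0,0,0.42],[0.4,80,-96,0,0,0,0.56],[0.4,100,-120,0,0,0,0.7],[0.4,120,-144,0,0,0,0.84],[0.4,140,-168,10,0,0,0.98],[0.4,165,-195,20,0,0,1.12],[0.4,182,-218,30,0,0,1.26],[0.4,182,-218,35,0,0,1.32],[0.4,182,-218,35,0,0,1.32],[0.4,182,-218,35,0,0,1.32]]' 30;  python3 - <<'E'
from h import *
go(.422,-.2746,.018,18.5)
c=cam("wrist");im=c["image"]
cv2.imwrite("pics/w4.png",im)
p=px(c,[.422,-.2746,.009]);print(p)
E
```

```text
time: 8.7
eef_pos: [0.4219, -0.2735, 0.099]
tcp_rot: [0.584, 0.811, 0.0, -0.001]
contact_force: [-0.2, -0.4, 1.2]
opening: 0.602
finger_force: 0.0
shift [-1.3 -0.1 81. ] turn [-0.001 -0.003 -0.001] yaw now 18.5 q6 -1.1 at [ 0.4219 -0.2735  0.099 ]
[255.68358909 205.80483473]
```

View pics/w4.png

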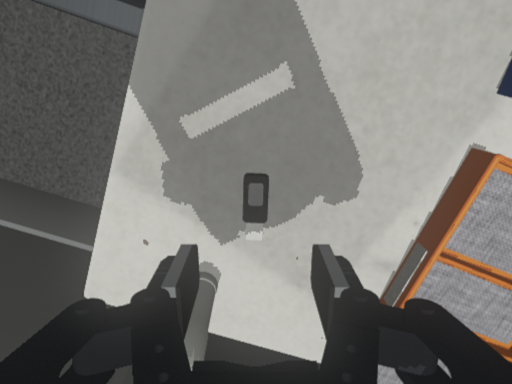

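USB centred at (256,207), aligned with the jaws, and the glue stick clears the gripper.

```bash
python3 -m jog '[[0.4,-1,0,30,0,0,0],[0.4,-1,0,60,0,0,0],[0.4,-1,0,76,0,0,0],[0.6,-1,0,83,0,0,0],[0.6,-1,0,83,0,0,0],[1,-1,0,83,0,0,0],[1,-1,0,83,0,0,0],[1,-1,0,83,0,0,0],[1,-1,0,83,0,0,0],[1,-1,0,83,0,0,0]]' 30
```

```text
time: 9.75
eef_pos: [0.4237, -0.2759, 0.0186]
tcp_rot: [0.585, 0.811, -0.0, 0.001]
contact_force: [-1.0, 0.7, 6.2]
opening: 0.182
finger_force: 31.1
```

```bash
python3 -m jog '[[1,0,0,-20,0,0,0],[1,0,0,-60,0,0,0],[1,0,0,-80,0,0,0],[1,0,0,-80,0,0,0],[1,0,0,-80,0,0,0]]' 30; python3 -c "
from h import *
go(.594,-.115,.1,4.7)"
```

```text
time: 10.25
eef_pos: [0.4225, -0.275, 0.0969]
tcp_rot: [0.585, 0.811, -0.0, -0.0]
contact_force: [-0.4, 0.1, -1.1]
opening: 0.187
finger_force: 30.4
shift [ 97.8 213.2  -3.1] turn [-0.    -0.     0.239] yaw now 18.4 q6 -1.1 at [ 0.4225 -0.275   0.0969]
```

```bash
python3 -m jog '[[1,20,43,0,0,0,0.06],[1,40,86,0,0,0,0.12],[1,60,128,0,0,0,0.18],[1,80,171,0,0,0,0.24],[1,98,213,0,0,0,0.24],[1,98,213,0,0,0,0.24],[1,98,213,30,0,0,0.24],[1,98,213,45,0,0,0.24],[1,98,213,55,0,0,0.24],[1,98,213,60,0,0,0.24],[1,98,213,60,0,0,0.24],[1,98,213,60,0,0,0.24]]' 30; python3 -c "
from h import *
go(.594,-.115,.1,4.7)"
```

```text
time: 11.45
eef_pos: [0.5944, -0.1156, 0.038]
tcp_rot: [0.678, 0.735, 0.0, 0.001]
contact_force: [0.2, 0.4, 0.4]
opening: 0.181
finger_force: 30.4
shift [  0.6  -0.3 -62. ] turn [ 0.001  0.001 -0.002] yaw now 4.6 q6 -0.44 at [ 0.5944 -0.1156  0.038 ]
```

```bash
python3 -m jog '[[1,0,0,1.5,0,0,0],[1,0,0,3,0,0,0],[1,0,0,4.5,0,0,0],[1,0,0,5.5,0,0,0],[1,0,0,5.5,0,0,0],[1,0,0,5.5,0,0,0]]' 30
```

```text
time: 12.05
eef_pos: [0.5942, -0.1151, 0.0326]
tcp_rot: [0.678, 0.735, -0.0, 0.0]
contact_force: [-1.7, 0.2, 5.6]
opening: 0.181
finger_force: 31.1
```

```bash
python3 -m jog '[[0.6,0,0,0,0,0,0],[0.6,0,0,0,0,0,0],[0.6,0,0,0,0,0,0],[0.6,0,0,-10,0,0,0],[0.5,0,0,-40,0,0,0],[0.4,0,0,-80,0,0,0],[0.4,0,0,-100,0,0,0],[0.4,0,0,-100,0,0,0],[0.4,0,0,-100,0,0,0]]' 30;  python3 - <<'E'
from h import *
go(.429,-.0905,.10,12.5)
c=cam("wrist");im=c["image"]
cv2.imwrite("pics/w5.png",im)
E
```

```text
time: 12.95
eef_pos: [0.5941, -0.115, 0.1323]
tcp_rot: [0.678, 0.735, 0.0, 0.0]
contact_force: [-0.1, -0.3, -1.0]
opening: 0.604
finger_force: 0.0
shift [  37.8 -162.6   32.1] turn [ 0.001  0.    -0.137] yaw now 4.6 q6 -0.44 at [ 0.5941 -0.115   0.1323]
```

View pics/w5.png

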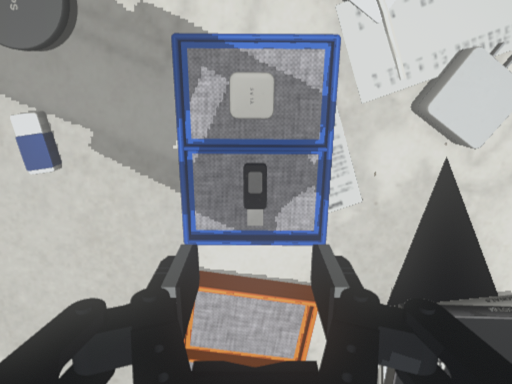

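The charger (251,95) and the USB (255,195) both lie flat in the blue tray. Eraser next.

```bash
python3 -m jog '[[0.4,9,-40,0,0,0,-0.05],[0.4,18,-80,0,0,0,-0.1],[0.4,28,-120,15,0,0,-0.137],[0.4,38,-162,30,0,0,-0.137],[0.4,38,-162,32,0,0,-0.137],[0.4,38,-162,32,0,0,-0.137],[0.4,38,-162,32,0,0,-0.137]]' 30;  python3 - <<'E'
from h import *
c=cam("wrist");hsv=cv2.cvtColor(c["image"],cv2.COLOR_BGR2HSV);H,S,V=[hsv[...,i].astype(int) for i in range(3)]
m=(abs(H-113)<14)&(S>80)&(V>30)
print(comps(c,m,.013,100,(150,100,362,300)),px(c,[.429,-.0905,.013]))
im=c["image"];cv2.imwrite("pics/w6.png",cv2.resize(im[120:280,156:356],None,fx=3,fy=3))
go(.429,-.0905,.018,12.5)
E
```

```text
time: 13.7
eef_pos: [0.4306, -0.0908, 0.1002]
tcp_rot: [0.626, 0.78, 0.0, 0.001]
contact_force: [0.3, 0.3, -0.2]
opening: 0.597
finger_force: 0.0
[(array([252., 216.]), 430, -98, 24, 20, 103)] [253.38465906 204.27126971]
shift [ 1.1 -2.2 82.7] turn [ 0.002  0.001 -0.   ] yaw now 12.5 q6 -0.66 at [ 0.4312 -0.091   0.1007]
```

View pics/w6.png

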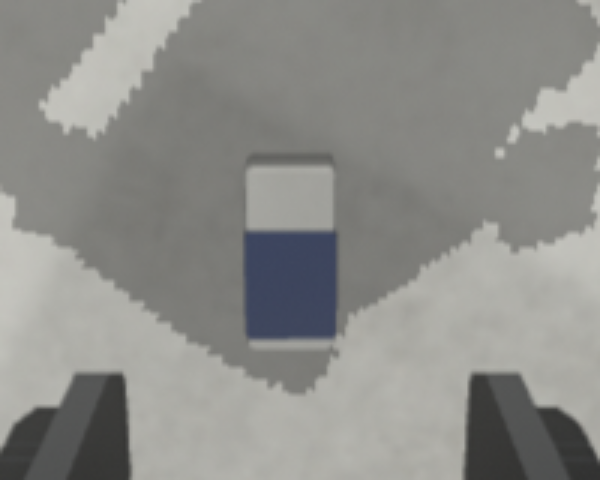

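The eraser's centre is at (253,205), matching the estimate and aligned with the jaws. Gripping.

```bash
python3 -m jog '[[0.4,0,0,30,0,0,0],[0.4,0,-1,60,0,0,0],[0.4,0,-1,75,0,0,0],[0.6,0,-1,81,0,0,0],[0.6,0,-1,81,0,0,0],[1,0,-1,81,0,0,0],[1,0,-1,81,0,0,0],[1,0,-1,81,0,0,0],[1,0,-1,81,0,0,0],[1,0,-1,81,0,0,0]]' 30;  python3 -m jog '[[1,0,0,-20,0,0,0],[1,0,0,-60,0,0,0],[1,0,0,-80,0,0,0],[1,0,0,-80,0,0,0],[1,0,0,-80,0,0,0]]' 30; python3 -c "
from h import *
u=np.array([-np.sin(np.radians(-4)),np.cos(np.radians(-4))]);o=np.array([.592,-.292]);print(o+.061*u,o-.061*u)
go(*(o+.061*u),.1,-4)"
```

```text
time: 14.75
eef_pos: [0.4297, -0.091, 0.02]
tcp_rot: [0.626, 0.78, 0.0, 0.001]
contact_force: [0.9, 0.6, 5.5]
opening: 0.227
finger_force: 31.1
time: 15.25
eef_pos: [0.428, -0.0903, 0.0983]
tcp_rot: [0.626, 0.78, -0.0, -0.0]
contact_force: [-0.2, -0.2, -0.6]
opening: 0.231
finger_force: 30.5
[ 0.59625514 -0.23114859] [ 0.58774486 -0.35285141]
shift [-173.9  133.8   -1.8] turn [-0.    -0.     0.288] yaw now 12.5 q6 -0.66 at [ 0.428  -0.0903  0.0983]
```

```bash
python3 -c "
from h import *
go(.5877,-.3529,.1,-4)"
```

```text
shift [-291.    99.1   -1.8] turn [-0.    -0.     0.288] yaw now 12.5 q6 -0.66 at [ 0.428  -0.0903  0.0983]
```

```bash
python3 -m jog '[[1,-40,14,0,0,0,0.05],[1,-80,28,0,0,0,0.1],[1,-120,42,0,0,0,0.15],[1,-160,56,0,0,0,0.2],[1,-200,69,0,0,0,0.25],[1,-240,82,0,0,0,0.288],[1,-275,93,0,0,0,0.288],[1,-291,99,0,0,0,0.288],[1,-291,99,0,0,0,0.288],[1,-291,99,0,0,0,0.288]]' 30
python3 - <<'E'
from h import *
c=cam("wrist");im=c["image"]
cv2.imwrite("pics/w7.png",im)
go(.5877,-.3529,.04,-4)
hsv=cv2.cvtColor(im,cv2.COLOR_BGR2HSV);H,S,V=[hsv[...,i].astype(int) for i in range(3)]
print(comps(c,(H<18)&(S>140)&(V>90),.026,80))
E
```

```text
time: 16.25
eef_pos: [0.5867, -0.3521, 0.0959]
tcp_rot: [0.732, 0.682, -0.0, -0.003]
contact_force: [-0.1, 0.3, -1.3]
opening: 0.229
finger_force: 30.5
shift [-1.4  1.2 56.4] turn [-0.004 -0.003  0.   ] yaw now -4.0 q6 -0.62 at [ 0.5868 -0.3516  0.0964]
[(array([271., 147.]), 590, -313, 159, 107, 86)]
```

View pics/w7.png

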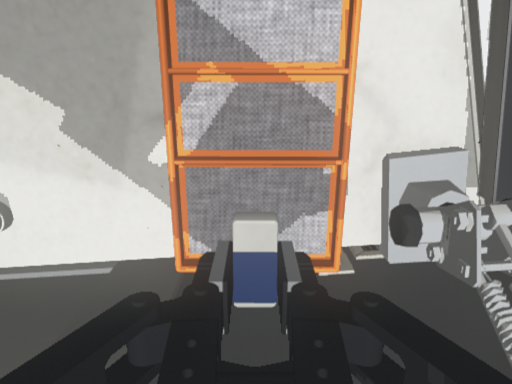

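The eraser is lined up over the lamp-side pocket. The orange divider is at row 162, the end wall's outer rim at row 270.

Run:
```python
from h import *
c=cam("wrist")
for p in((258,71),(258,161),(258,270),(178,161),(349,161)):print(p,ray(c,*p,.026).round(4))
```

```text
(258, 71) [ 0.5936 -0.2678]
(258, 161) [ 0.5902 -0.3182]
(258, 270) [ 0.5855 -0.3909]
(178, 161) [ 0.5427 -0.3149]
(349, 161) [ 0.6442 -0.3218]
```

```bash
python3 -m jog '[[1,0,1,30,0,0,0],[1,0,1,48,0,0,0],[1,0,1,55,0,0,0],[1,0,1,59,0,0,0],[1,0,1,59,0,0,0],[1,0,1,59,0,0,0]]' 30; python3 -m jog '[[1,0,0,1,0,0,0],[1,0,0,2,0,0,0],[1,0,0,3,0,0,0],[1,0,0,4,0,0,0],[1,0,0,4,0,0,0]]' 30
```

```text
time: 16.95
eef_pos: [0.5897, -0.3537, 0.0409]
tcp_rot: [0.731, 0.682, 0.0, 0.001]
contact_force: [0.2, 0.2, -0.8]
opening: 0.229
finger_force: 30.5
time: 17.45
eef_pos: [0.589, -0.3532, 0.0356]
tcp_rot: [0.731, 0.682, -0.0, -0.0]
contact_force: [-0.1, -0.5, -0.5]
opening: 0.232
finger_force: 30.5
```

```bash
python3 -m jog '[[1,0,0,1,0,0,0],[1,0,0,2,0,0,0],[1,0,0,2,0,0,0],[1,0,0,2,0,0,0]]' 30
```

```text
time: 17.85
eef_pos: [0.5892, -0.3534, 0.0341]
tcp_rot: [0.731, 0.682, 0.0, 0.0]
contact_force: [-0.2, 0.2, 1.4]
opening: 0.233
finger_force: 30.7
```

```bash
python3 -m jog '[[0.6,0,0,0,0,0,0],[0.6,0,0,0,0,0,0],[0.6,0,0,0,0,0,0],[0.6,0,0,-10,0,0,0],[0.5,0,0,-40,0,0,0],[0.3,0,0,-80,0,0,0],[0.1,0,0,-120,0,0,0],[0.1,0,0,-120,0,0,0],[0.1,0,0,-120,0,0,0]]' 30;  python3 - <<'E'
from h import *
go(.42,.106,.15,30)
c=cam("wrist");im=c["image"];cv2.imwrite("pics/w8.png",im)
E
```

```text
time: 18.75
eef_pos: [0.59, -0.3539, 0.1566]
tcp_rot: [0.731, 0.682, 0.0, 0.002]
contact_force: [-0.6, -0.0, 0.2]
opening: 0.9
finger_force: 0.0
shift [ 446.9 -201.7    4.7] turn [ 0.003  0.004 -0.594] yaw now -4.0 q6 -0.62 at [ 0.59   -0.3539  0.1566]
```

```bash
python3 -m jog '[[0.1,45,-20,0,0,0,-0.1],[0.1,90,-40,0,0,0,-0.2],[0.1,135,-60,0,0,0,-0.3],[0.1,180,-81,0,0,0,-0.4],[0.1,225,-102,0,0,0,-0.5],[0.1,270,-122,0,0,0,-0.594],[0.1,315,-142,0,0,0,-0.594],[0.1,360,-162,0,0,0,-0.594],[0.1,405,-183,0,0,0,-0.594],[0.1,447,-202,5,0,0,-0.594],[0.1,447,-202,5,0,0,-0.594],[0.1,447,-202,5,0,0,-0.594]]' 30;  python3 - <<'E'
from h import *
c=cam("wrist");im=c["image"]
cv2.imwrite("pics/w9.png",im);print(px(c,[.42,.106,.018]))
hsv=cv2.cvtColor(im,cv2.COLOR_BGR2HSV);H,S,V=[hsv[...,i].astype(int) for i in range(3)]
print(comps(c,(abs(H-22)<9)&(S>50)&(V>60),.018,200))
E
```

```text
time: 20.0
eef_pos: [0.4173, 0.1076, 0.1472]
tcp_rot: [0.499, 0.867, -0.001, -0.001]
contact_force: [-0.3, -0.3, 0.5]
opening: 0.9
finger_force: 0.0
[258.16803305 191.58284073]
[]
```

View pics/w9.png

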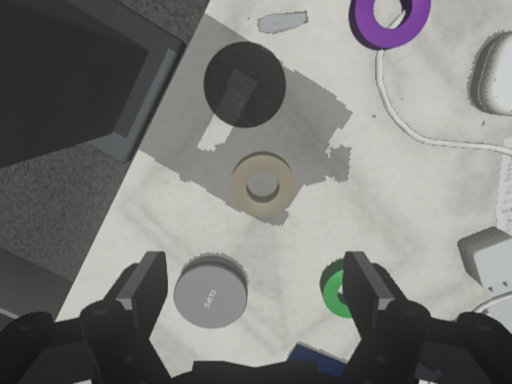

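The tan tape is at (263,187), the lens cap at (245,84) and the tin at (210,293). The purple ring (390,15) and green ring (340,288) are decoys. The jaws' line, left to right through the tape, is free.

Run:
```python
from h import *
c=cam("wrist");p=ray(c,263.5,187.5,.018);print(p,[ (np.hypot(*(ray(c,u,187,.018)-p))*1000).round(1) for u in(231,296)])
go(*p,.02,30)
```

```text
[0.42306716 0.10999166] [np.float64(25.7), np.float64(25.7)]
shift [  1.2   5.8 128.1] turn [-0.001 -0.    -0.   ] yaw now 30.0 q6 -0.51 at [0.4188 0.1061 0.1481]
```

```bash
python3 -m jog '[[0.15,1,6,45,0,0,0],[0.15,1,6,90,0,0,0],[0.15,1,6,120,0,0,0],[0.15,1,6,131,0,0,0],[0.15,1,6,131,0,0,0],[1,1,6,131,0,0,0],[1,1,6,131,0,0,0],[1,1,6,131,0,0,0],[1,1,6,131,0,0,0],[1,1,6,131,0,0,0]]' 30;  python3 -m jog '[[1,0,0,-20,0,0,0],[1,0,0,-60,0,0,0],[1,0,0,-90,0,0,0],[1,0,0,-90,0,0,0],[1,0,0,-90,0,0,0]]' 30; python3 -c "
from h import *
go(.597,-.232,.11,-4)"
```

```text
time: 21.1
eef_pos: [0.4257, 0.1105, 0.0199]
tcp_rot: [0.5, 0.866, 0.001, 0.002]
contact_force: [-0.3, -2.2, 6.4]
opening: 0.578
finger_force: 31.7
time: 21.6
eef_pos: [0.4239, 0.1108, 0.1086]
tcp_rot: [0.5, 0.866, 0.001, 0.001]
contact_force: [-0.3, -0.4, -1.2]
opening: 0.576
finger_force: 31.5
shift [-383.4  -21.7   -1.1] turn [0.002 0.    0.594] yaw now 30.0 q6 -0.5 at [0.4239 0.1108 0.1086]
```

```bash
python3 -m jog '[[1,-43,-2,0,0,0,0.1],[1,-86,-5,0,0,0,0.2],[1,-129,-7,0,0,0,0.3],[1,-172,-10,0,0,0,0.4],[1,-215,-12,0,0,0,0.5],[1,-258,-14,0,0,0,0.594],[1,-301,-17,0,0,0,0.594],[1,-344,-19,0,0,0,0.594],[1,-383,-22,0,0,0,0.594],[1,-383,-22,0,0,0,0.594],[1,-383,-22,0,0,0,0.594],[1,-383,-22,0,0,0,0.594]]' 30;  python3 - <<'E'
from h import *
c=cam("wrist");im=c["image"]
cv2.imwrite("pics/w10.png",im)
go(.597,-.232,.042,-4)
E
```

```text
time: 22.8
eef_pos: [0.5948, -0.2304, 0.1059]
tcp_rot: [0.731, 0.682, -0.0, -0.002]
contact_force: [-0.1, 0.5, -0.9]
opening: 0.578
finger_force: 31.5
shift [-1.7  2.3 64.4] turn [-0.003 -0.002  0.001] yaw now -3.9 q6 -0.46 at [ 0.595  -0.2302  0.1064]
```

View pics/w10.png

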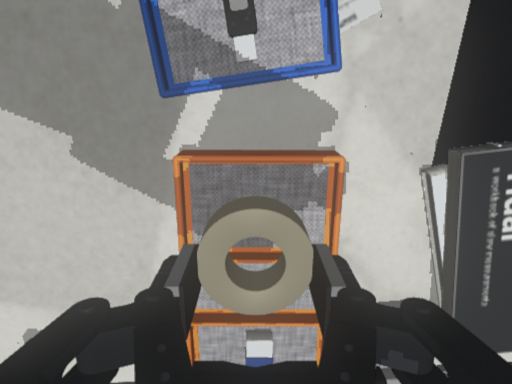

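The tape is held over the near orange pocket (rim corners (175,155) and (346,155)), and the eraser is visible at (259,345). Lowering.

```bash
python3 -m jog '[[1,-1,1,30,0,0,0],[1,-1,1,50,0,0,0],[1,-1,1,60,0,0,0],[1,-1,1,66,0,0,0],[1,-1,1,68,0,0,0],[1,-1,1,68,0,0,0],[1,-1,1,68,0,0,0]]' 30; python3 -m jog '[[1,0,0,1,0,0,0],[1,0,0,2,0,0,0],[1,0,0,3,0,0,0],[1,0,0,4,0,0,0],[1,0,0,4,0,0,0]]' 30
```

```text
time: 23.55
eef_pos: [0.5978, -0.2334, 0.041]
tcp_rot: [0.731, 0.682, 0.0, 0.001]
contact_force: [-0.2, 0.1, 0.2]
opening: 0.575
finger_force: 31.5
time: 24.05
eef_pos: [0.5969, -0.233, 0.0355]
tcp_rot: [0.731, 0.682, -0.0, -0.0]
contact_force: [-0.1, 0.9, -0.6]
opening: 0.575
finger_force: 31.5
```

```bash
python3 -m jog '[[1,0,0,1,0,0,0],[1,0,0,2,0,0,0],[1,0,0,2,0,0,0],[1,0,0,2,0,0,0]]' 30
```

```text
time: 24.45
eef_pos: [0.5972, -0.2331, 0.0341]
tcp_rot: [0.731, 0.682, 0.0, 0.0]
contact_force: [-0.3, -0.1, 1.3]
opening: 0.574
finger_force: 31.7
```

```bash
python3 -m jog '[[0.33,0,0,0,0,0,0],[0.33,0,0,0,0,0,0],[0.33,0,0,0,0,0,0],[0.33,0,0,-10,0,0,0],[0.33,0,0,-50,0,0,0],[0.3,0,0,-100,0,0,0],[0.3,0,0,-150,0,0,0],[0.3,0,0,-150,0,0,0],[0.3,0,0,-150,0,0,0]]' 30;  python3 - <<'E'
from h import *
go(.4056,-.3481,.185,0)
E
```

```text
time: 25.35
eef_pos: [0.5982, -0.2337, 0.1871]
tcp_rot: [0.731, 0.682, 0.001, 0.003]
contact_force: [0.8, 0.4, -0.2]
opening: 0.7
finger_force: 0.0
shift [-127.6 -184.1    1.5] turn [ 0.005  0.003 -0.07 ] yaw now -4.0 q6 -0.46 at [ 0.5982 -0.2337  0.1871]
```

```bash
python3 -m jog '[[0.3,-30,-40,0,0,0,0],[0.3,-60,-85,0,0,0,0],[0.3,-90,-130,0,0,0,0],[0.3,-128,-184,0,0,0,0],[0.3,-128,-184,0,0,0,0],[0.3,-128,-184,0,0,0,0],[0.3,-128,-184,0,0,0,0]]' 30;  python3 - <<'E'
from h import *
c=cam("wrist");im=c["image"]
cv2.imwrite("pics/w11.png",im);print(px(c,[.4056,-.3481,.09]),px(c,[.4056,-.3481,0]))
go(.4056,-.3481,.06,0)
E
```

```text
time: 26.05
eef_pos: [0.4039, -0.3473, 0.1823]
tcp_rot: [0.732, 0.681, 0.0, -0.001]
contact_force: [0.0, 0.4, 0.8]
opening: 0.7
finger_force: 0.0
[258.23120331 203.70243621] [257.5037325  172.93913032]
shift [ -1.2   1.2 122.6] turn [-0.001 -0.002 -0.07 ] yaw now -4.0 q6 -0.83 at [ 0.4046 -0.3471  0.1826]
```

View pics/w11.png

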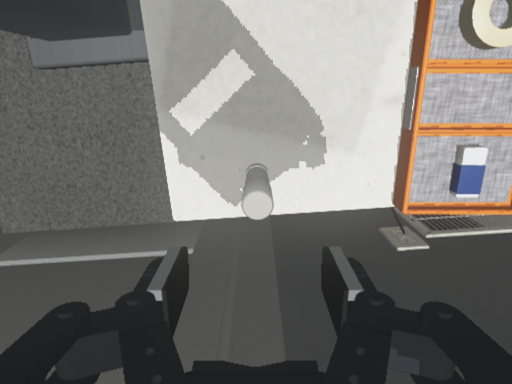

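The glue stick's top is at (258,203), exactly as predicted, and the eraser lies flat at (469,170). Descending to grip.

```bash
python3 -m jog '[[0.4,0,0,45,0,0,0],[0.4,0,0.5,90,0,0,0],[0.4,0,0.5,115,0,0,0],[0.4,0,0.5,124,0,0,0],[0.4,0,0.5,124,0,0,0],[1,0,0.5,124,0,0,0],[1,0,0.5,124,0,0,0],[1,0,0.5,124,0,0,0],[1,0,0.5,124,0,0,0],[1,0,0.5,124,0,0,0]]' 30;  python3 -m jog '[[1,0,0,-20,0,0,0],[1,0,0,-60,0,0,0],[1,0,0,-80,0,0,0],[1,0,0,-80,0,0,0],[1,0,0,-80,0,0,0]]' 30; python3 -c "
from h import *
go(.592,-.2925,.14,-4)"
```

```text
time: 27.1
eef_pos: [0.4062, -0.349, 0.0618]
tcp_rot: [0.732, 0.682, 0.0, 0.002]
contact_force: [0.8, 0.6, 5.7]
opening: 0.256
finger_force: 30.0
time: 27.6
eef_pos: [0.4047, -0.3477, 0.1395]
tcp_rot: [0.731, 0.682, -0.0, -0.0]
contact_force: [-0.0, -0.4, -0.9]
opening: 0.255
finger_force: 29.7
shift [ 68.1 182.9  -0.6] turn [-0. -0. -0.] yaw now -4.0 q6 -0.83 at [ 0.4047 -0.3477  0.1395]
```

```bash
python3 -m jog '[[1,15,40,0,0,0,0],[1,30,80,0,0,0,0],[1,45,120,0,0,0,0],[1,58,155,0,0,0,0],[1,68,183,0,0,0,0],[1,68,183,0,0,0,0],[1,68,183,0,0,0,0],[1,68,183,25,0,0,0],[1,68,183,45,0,0,0],[1,68,183,52,0,0,0],[1,68,183,52,0,0,0],[1,68,183,52,0,0,0]]' 30;  python3 - <<'E'
from h import *
go(.592,-.2925,.076,-4)
c=cam("wrist");cv2.imwrite("pics/w12.png",c["image"])
E
```

```text
time: 28.8
eef_pos: [0.5921, -0.2934, 0.0883]
tcp_rot: [0.732, 0.682, 0.0, 0.0]
contact_force: [0.6, -0.3, -0.1]
opening: 0.255
finger_force: 29.8
shift [ 0.9 -0.2 12.3] turn [ 0.     0.    -0.001] yaw now -4.1 q6 -0.54 at [ 0.5921 -0.2934  0.0883]
```

View pics/w12.png

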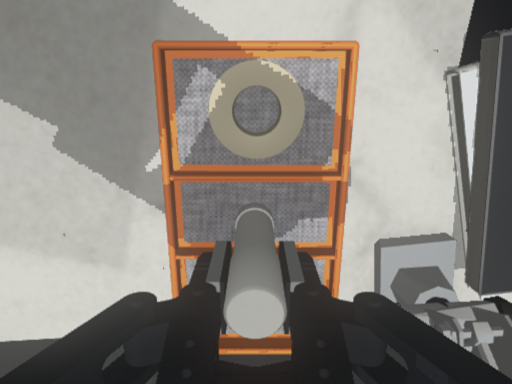

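The tape (257,109) is flat in its pocket, and the glue stick is held upright over the middle one. Lowering gently.

```bash
python3 -m jog '[[1,0,0,3,0,0,0],[1,0,0,6,0,0,0],[1,0,0,8,0,0,0],[1,0,0,10,0,0,0],[1,0,0,10,0,0,0],[1,0,0,10,0,0,0]]' 30; python3 -m jog '[[1,0,0,1,0,0,0],[1,0,0,2,0,0,0],[1,0,0,3,0,0,0],[1,0,0,3,0,0,0]]' 30
```

```text
time: 29.45
eef_pos: [0.5924, -0.2928, 0.0777]
tcp_rot: [0.731, 0.682, -0.0, -0.0]
contact_force: [0.3, -1.0, -0.6]
opening: 0.258
finger_force: 29.8
time: 29.85
eef_pos: [0.5926, -0.293, 0.0759]
tcp_rot: [0.731, 0.682, -0.0, 0.0]
contact_force: [-1.6, 0.8, 4.1]
opening: 0.256
finger_force: 30.3
```

```bash
python3 -m jog '[[0.7,0,0,0,0,0,0],[0.65,0,0,0,0,0,0],[0.6,0,0,0,0,0,0],[0.5,0,0,0,0,0,0],[0.4,0,0,0,0,0,0],[0.4,0,0,-20,0,0,0],[0.4,0,0,-60,0,0,0],[0.4,0,0,-100,0,0,0],[0.4,0,0,-140,0,0,0],[0.4,0,0,-140,0,0,0]]' 30;  python3 - <<'E'
from h import *
c=cam("wrist");t=cam("top")["image"]
a=c["image"];b=cv2.resize(t[110:245,160:405],None,fx=2,fy=2)
a=cv2.resize(a,None,fx=.75,fy=.75);W=max(a.shape[1],b.shape[1])
cv2.imwrite("pics/w13.png",np.vstack([cv2.copyMakeBorder(i,0,0,0,W-i.shape[1],cv2.BORDER_CONSTANT) for i in(a,b)]))
E
```

```text
time: 30.85
eef_pos: [0.5956, -0.295, 0.2236]
tcp_rot: [0.731, 0.682, 0.001, 0.007]
contact_force: [0.4, -0.8, 1.0]
opening: 0.602
finger_force: 0.0
```

View pics/w13.png

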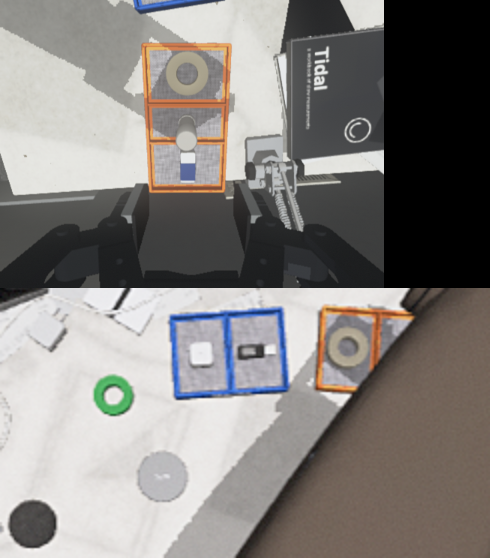

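The glue stick stands upright in the middle pocket, with the tape and eraser on either side. The charger and USB are in the blue tray, and the tin and lens cap haven't moved.

```bash
python3 -m jog '[[0.4,0,0,-20,0,0,0],[0.4,0,0,-20,0,0,0],[0.4,0,0,-20,0,0,0]]'; python3 -c "
from plant import workorder
print(workorder.sign_off())"
```

```text
time: 31.25
eef_pos: [0.592, -0.2926, 0.2332]
tcp_rot: [0.731, 0.682, -0.0, -0.001]
contact_force: [0.2, 0.3, -0.3]
opening: 0.604
finger_force: 0.0
the job is handed in; nothing more can be done
None
```

Both kits are made up and handed in at about 31 s: charger and USB stick in the blue tray; eraser, tape roll and upright glue stick (middle pocket) in the orange tray; tin and lens cap left where they were.

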